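# Set the card feeder's stop screw to the setting block

### The job

Take the red-handled flat-blade driver out of the rack, put it into the slot of the brass stop screw on the card feeder and turn the screw clockwise until the orange stop pad has come down and just drags on the blue setting block, which is so when the driver's bar has come about into line with the red line on the feeder's arm. Do not jam the pad down past that, keep the block in its place under it, and leave the driver standing upright in the screw.

Things in the scene. Friction and masses are not known exactly. Their poses are not given: they have to be found in the camera images.
- driver: Red T driver, 84 mm tall, upright in a 40 mm high rack with a yellow one. Origin: middle of blade's lower edge; z up, x along blade and bar (half turn alike). Blade 34 x 6 mm, z 0-18, in a round hole: lift 25 mm or more. Lowest 6 mm is 3 mm thick. Flange 46 mm across, z 18-24, rests on the rack. Shaft 14 mm. Grip the bar: 64 long (x), 16 thick (y), z 60-84 mm. 150 g.
- slot (a point): Centre of the top of the brass stop screw, 124 mm above the desk; head 56 mm across, stays at this height. z up; x along its slot, turning with it (half turn alike). Slot 14 mm wide, 20 deep, open-ended. Driver seats with x along the slot, flange on the head, its origin 18 mm below this point; play 4 mm each side, 0.25 rad each way before the screw follows. White arm below, top at 98 mm.
- stop_screw (a joint): Turn of the screw, rad, grows clockwise seen from above, 0 to 2.1; starts at 0.2 to 0.6. It lowers the orange pad (24 mm across, under the arm) 8 mm per rad. Pad meets the blue block at 1.0, then a soft spring (1 N/mm, 6 mm long) gives: it just drags from 1.05 to 1.63. At 1.45 the slot is in line with the red line on the arm. Needs 0.1 N m, stays where left.
- setting_block: Blue setting block 50 x 40 x 30 mm (x, y, z), 160 g, loose on the feeder's bed (16 mm above the desk) under the orange pad, its middle within 10 mm of the screw's axis. Origin: centre of its underside, z up. It stays there. Green (40 mm high) and grey (20 mm) blocks on the desk are spares, not needed.
Things that resemble listed ones, but are neither listed nor needed, are in the scene too. What is meant by the setting_block is not pink, and is the smaller of those in its own colour.

How it is judged (in metres and radians):
On the way, in this order (a step that is already met when the one before it is completed fails the run):
1. the red driver stands in the screw's slot, the pad still clear of the block (horizontal distance between driver and slot below 0.012 m and z of driver in the frame of slot below -0.011 m and angle between driver's own z axis and vertical below 0.2 rad and value of joint stop_screw below 0.98 rad), for 0.1 s.
2. turned with the driver in the slot until the pad just drags on the block (horizontal distance between driver and slot below 0.012 m and z of driver in the frame of slot below -0.011 m and angle between driver's own z axis and vertical below 0.2 rad and value of joint stop_screw between 1.05 and 1.63 rad and horizontal distance between setting_block and slot below 0.018 m and angle between setting_block's own z axis and vertical below 0.12 rad), for 0.2 s.
At the end, for the whole second after the job is handed in: The stop screw is at 1.05 to 1.63 rad (slot at most 23 degrees short of the red line or 10 past it), the blue block flat under the pad, within 18 mm of the axis, and the red driver stands released, still, in the slot, 11 mm deep or more, within 12 mm of the axis and 0.2 rad of upright (all of step 2 and linear speed of each of driver, setting_block below 0.02 m/s); the robot touches nothing.
It fails at once if the pad is jammed down hard on the block (screw beyond 1.85 rad) (value of joint stop_screw above 1.85 rad).
It fails at once if the setting block is knocked out from under the pad (horizontal distance between setting_block and slot above 0.03 m).
It also fails if it takes over 40 s, if anything falls off the work surface, if the arm or the gripper's body presses on something with over 40 N, if the wrist force passes 120 N, or if a joint passes its speed limit or range.

### The arm

A 6-joint arm with a two-finger parallel gripper is mounted at the origin on the work surface. World frame = base frame: x ahead of the robot, y to its left, z up, the work surface at z = 0. Lengths are in m, angles in degrees, forces in N, time in s.
With the tool pointing down it reaches from about 0.25 to 0.775 m from the base axis. Payload 4 kg.
Tool frame: the origin (TCP) lies midway between the tips of the shut fingers; the grasp point (between the pads) lies 19 mm behind it; z points along the fingers, y is the direction in which the jaws open and shut (so a half turn about z gives the same grasp; the last joint's range is limited). The gripper opens to 94 mm and grips with 3 to 60 N. Pads are 16 mm wide; open, the fingers measure 119 mm over their backs; the gripper's body (75 mm by 177 mm) begins 78 mm behind the grasp point.
Start: joints at [-75.464, 4.996, 78.535, -0, 96.463, -5.907], TCP at [0.192, -0.515, 0.206] pointing down, gripper open.
Joint ranges: [-177.83, 177.83], [-43.37, 116.18], [15.69, 146.23], [-61.86, 241.86], [9.47, 152.12], [-147.06, 147.06]. Speed limits (degrees/s): [159.86, 159.86, 180, 180, 180, 180].

### API

Orientations are given as [roll, pitch, yaw] about the fixed x, y, z axes, in that order (R = Rz(yaw) Ry(pitch) Rx(roll)).
In Python, from plant import manip, capture gives the robot as it stands.
- The arm moves only by the shell command python3 -m pendant 'ROWS' [FORCE]. ROWS is JSON, one flat list of numbers, 7 for each row, row after row: the shift along the tool's x, y, z in mm, then the turn, a rotation vector about the tool's x, y, z in rad, then the finger opening in mm, from 0 to 94. In form: [x, y, z, wx, wy, wz, grip, x, y, z, wx, wy, wz, grip, ...]. A call has 1 to 12 rows; each row shifts and turns the commanded pose from where the row before left it, along the tool's axes as they then stand; what a row does not reach is not made up. A row lasts 1/8 s, in which the tool goes at most 62.5 mm and 10.7 degrees, less where a joint would pass 70% of its speed; a pose out of reach is approached as far as the arm can. A call with a gripper value outside its range is refused whole. The fingers move at their own pace and stop on an object; FORCE is the grip in N (left out, the last holds). Time passes only in rows, so rows that do not move let the fingers close. It gives the time, the measured TCP pose, the force and the opening at its end, in the units of the state.
- manip.get_obs(): the state, without advancing time (a new reading comes with each control period).
- capture(name): name is "scene" or "top" or "wrist"; returns a dict with "img" (480x640x3 uint8, red, green, blue), "z_map" (480x640 float32, m along the optical axis (not along the pixel's ray), 0 where there is no reading), "intrinsics" (3x3 intrinsics, pixels), "R" (3x3) and "t" (3): a world point X has camera coordinates R X + t; the wrist camera has in their place "mount" (4x4, takes a point from camera to tool coordinates, whose origin is the TCP and whose axes are the flange's). Camera axes: x right, y down, z forward; pixel columns grow to the right and rows downward; lengths in m; the calibration is good to about 2 mm. A picture is of the moment at which its call begins: read the wrist's pose just before it.
- manip.close_job(): hands the job in, once; it reports no verdict.
The state is a dict: "time_s": time; "joint_positions": joint angles; "qvel": joint speeds; "joint_torque": joint torques, N m; "position": TCP position; "tool_rot": TCP orientation; "ft_force": force on the tool from outside, world axes, zero at the start; "ft_torque": the same for the moment, N m; "width": finger opening in m.
Only numpy, scipy, OpenCV 4.12 (cv2) and the standard library are available. Lean on these libraries where they do the work, as an engineer would, in place of code of your own. Each camera call takes 0.05 s, during which the arm holds its last target.

## Working session

There is one attempt and no reset: what is moved stays moved. The work goes in short steps, Python scripts to look and compute and a shell command to move; the robot and the scene stay as the last step left them, time stands still between calls to the robot, and variables do not carry over. Pictures are saved under pics/ and viewed, and the job is handed in when it is done.

```bash
ls; mkdir -p pics
cat > h.py <<'E'
from plant import manip, capture
import numpy as np, cv2
def cap(n):
    c=capture(n); return c
def save(c,f,crop=None,s=1):
    im=c["img"][:,:,::-1]
    if crop: x0,y0,x1,y1=crop; im=im[y0:y1,x0:x1]
    if s!=1: im=cv2.resize(im,None,fx=s,fy=s,interpolation=cv2.INTER_CUBIC)
    cv2.imwrite("pics/"+f,im)
def world(c):
    K=c["intrinsics"]; z=c["z_map"]; v,u=np.mgrid[0:480,0:640]
    P=np.stack([(u-K[0,2])/K[0,0]*z,(v-K[1,2])/K[1,1]*z,z],-1)
    return (P-c["t"])@c["R"]
E
python3 - <<'E'
from h import *
print(manip.get_obs())
for n in("scene","top"):
    c=cap(n); save(c,n+"0.png"); np.savez(n+"0.npz",**c); print(c["R"],c["t"])
E
```

```text
pics
{'time_s': 0.0, 'joint_positions': array([-7.54643115e+01,  5.04050596e+00,  7.86255923e+01,  5.85757663e-04,
        9.64619738e+01, -5.90599397e+00]), 'qvel': array([ 0.12493693,  0.05885332,  0.12783266,  0.0170636 , -0.02146264,
       -0.00015857]), 'joint_torque': array([ 6.37724715e-04, -3.40175557e+01, -3.02431011e+01,  7.15908967e-02,
        3.28883668e-02, -1.72320538e-04]), 'position': array([ 0.19195999, -0.51482404,  0.20428335]), 'tool_rot': array([-1.79872668e+02, -1.37572660e-02,  2.04417325e+01]), 'ft_force': array([ 0.03188439, -0.1115198 , -0.1280964 ]), 'ft_torque': array([0.01805104, 0.00077802, 0.00159891]), 'width': 0.09377164140315505}
[[ 0.40539924  0.91404766  0.01297443]
 [ 0.61254371 -0.26108583 -0.74607265]
 [-0.67855852  0.31040469 -0.66573813]] [-0.2576645  -0.22390081  1.13457677]
[[ 0.01412176 -0.99846433  0.05356823]
 [-0.99406119 -0.01980043 -0.10700606]
 [ 0.1079024  -0.05173898 -0.99281426]] [0.00723949 0.52531517 0.75766872]
```

View pics/scene0.png

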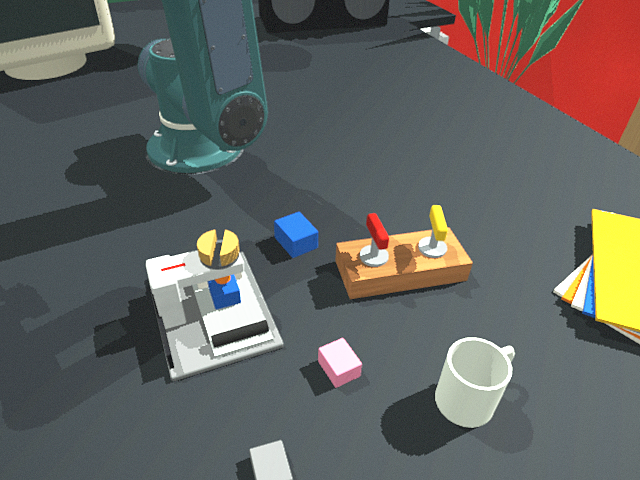

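View pics/top0.png

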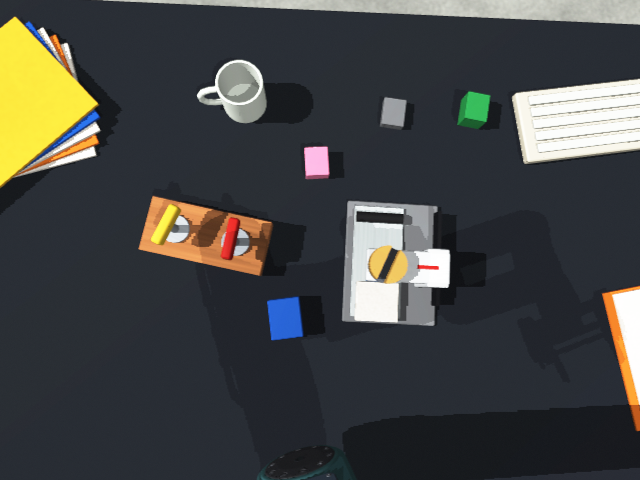

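The top view shows the red driver's bar at (231,239) and the yellow one, not wanted, at (166,225). The brass screw is at (388,265) and the red line at (428,267). Two blocks could be taken for the setting block. The larger loose blue one at (285,318) is not it; the small one is under the arm, seen at scene (225,290). The pink block at (316,162) is not it either.

```bash
cat > m.py <<'E'
from h import *
def axis(P):
    r=cv2.minAreaRect((P[:,:2]*1000).astype(np.float32)); b=cv2.boxPoints(r)
    e=[b[1]-b[0],b[2]-b[1]]; L=[np.linalg.norm(x) for x in e]; m=e[int(np.argmax(L))]
    return np.array(r[0]).round(1),np.round(sorted(L),1),round(np.degrees(np.arctan2(m[1],m[0]))%180,1)
def pca(P):
    Q=P[:,:2]-P[:,:2].mean(0); w,V=np.linalg.eigh(Q.T@Q); return round(np.degrees(np.arctan2(V[1,1],V[0,1]))%180,1)
def measure(c):
    W=world(c); h=cv2.cvtColor(c["img"],cv2.COLOR_RGB2HSV).astype(int); H,S,V=h[...,0],h[...,1],h[...,2]
    ok=c["z_map"]>0; X,Y,Z=W[...,0],W[...,1],W[...,2]
    red=((H<8)|(H>172))&(S>150)&(V>70)&ok&(X>.2)&(X<.8)&(abs(Y)<.6)
    n,l=cv2.connectedComponents(red.astype(np.uint8))
    for i in range(1,n):
        m=l==i
        if m.sum()<25: continue
        P=W[m]; 
        top=P[P[:,2]>P[:,2].max()-.008]
        print("red",m.sum(),"px",np.argwhere(m).mean(0).round()[::-1],"z",P[:,2].min().round(4),np.median(P[:,2]).round(4),P[:,2].max().round(4),axis(top),"pca",pca(top))
    br=(H>14)&(H<28)&(S>90)&(V>100)&ok&(abs(Z-.124)<.008)
    n,l,st,_=cv2.connectedComponentsWithStats(cv2.morphologyEx(br.astype(np.uint8),cv2.MORPH_CLOSE,np.ones((3,3))))
    if br.sum()>50:
        P=W[br]; P=P
        (cx,cy),r=cv2.minEnclosingCircle((P[:,:2]*1000).astype(np.float32)); print("brass",br.sum(),cx,cy,r,np.median(P[:,2]))
        d=np.hypot(X-cx/1e3,Y-cy/1e3)
        s=(d<.022)&ok&(Z<.118)&(Z>.09); print("slot px",s.sum())
        s2=(d<.024)&ok&~((H>14)&(H<28)&(S>90)&(V>100))
        if s2.sum()>20: print("dark",s2.sum(),W[s2].mean(0),"pca",pca(W[s2]),"deep",s.sum()>10 and (pca(W[s]),W[s].mean(0)))
E
python3 - <<'E'
from m import *
for n in("top","scene"):
    c=dict(np.load(n+"0.npz")); print(n); measure(c)
save(dict(np.load("top0.npz")),"crop0.png",(130,180,460,340),2.4)
E
```

```text
top
red 486 px [230. 238.] z 0.0383 0.1042 0.1075 (array([510.3, 166.1]), array([16.1, 63.8], dtype=float32), np.float32(169.7)) pca 169.9
red 65 px [427. 267.] z 0.0951 0.0976 0.0999 (array([ 472.4, -137.7]), array([ 4.8, 30.2], dtype=float32), np.float32(90.9)) pca 89.4
brass 804 473.5713195800781 -71.62828826904297 28.532344818115234 0.12284768659529471
slot px 251
dark 231 [ 0.47261942 -0.07134843  0.09467935] pca 148.5 deep (np.float64(155.7), array([ 0.47250312, -0.07370155,  0.10423042]))
scene
red 478 px [377. 231.] z -0.0004 0.1048 0.1092 (array([512.8, 164.3]), array([15.8, 64.4], dtype=float32), np.float32(169.2)) pca 170.5
red 43 px [173. 266.] z 0.0978 0.0994 0.1017 (array([ 471.6, -137.6]), array([ 5.5, 31.9], dtype=float32), np.float32(86.1)) pca 86.2
brass 230 475.89630126953125 -73.0587158203125 29.705646514892578 0.12156691496624963
slot px 196
dark 1036 [ 0.48082957 -0.07507242  0.08397524] pca 47.7 deep (np.float64(158.1), array([ 0.47649625, -0.07675793,  0.10635681]))
```

View pics/crop0.png

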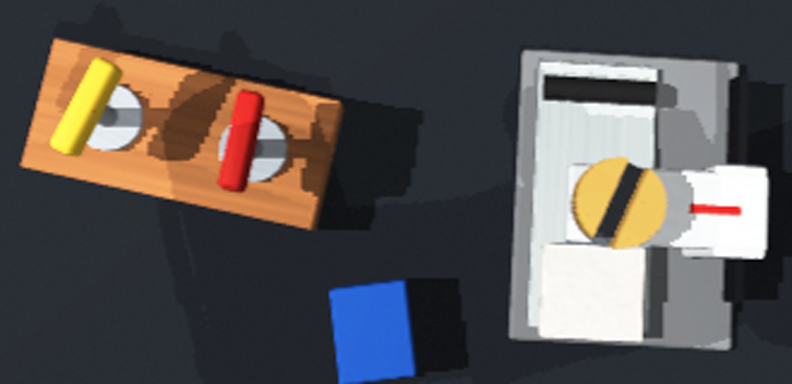

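```bash
cat >> m.py <<'E'
from scipy.spatial.transform import Rotation as Ro
def plane(c,z):
    K=c["intrinsics"]; v,u=np.mgrid[0:480,0:640]; d=np.stack([(u-K[0,2])/K[0,0],(v-K[1,2])/K[1,1],np.ones_like(u)],-1)@c["R"]
    o=-c["R"].T@c["t"]; return o+d*((z-o[2])/d[...,2])[...,None]
def slot(c):
    P=plane(c,.124); h=cv2.cvtColor(c["img"],cv2.COLOR_RGB2HSV).astype(int); W=world(c)
    brass=((h[...,0]>14)&(h[...,0]<28)&(h[...,1]>90)&(h[...,2]>100)&(abs(W[...,2]-.124)<.006)&(np.hypot(P[...,0]-.474,P[...,1]+.072)<.035))
    (cx,cy),r=cv2.minEnclosingCircle((P[brass][:,:2]*1000).astype(np.float32))
    s=(np.hypot(P[...,0]-cx/1e3,P[...,1]-cy/1e3)<.024)&~brass
    print("head",cx,cy,r,"slot",s.sum(),P[s].mean(0),pca(P[s]),axis(P[s]))
def delta(p,yaw):
    o=manip.get_obs(); R=Ro.from_euler('xyz',o["tool_rot"],degrees=True); T=Ro.from_euler('xyz',[180,0,yaw],degrees=True)
    print("t",o["time_s"],"pos",(o["position"]*1e3).round(1),"rot",o["tool_rot"].round(2),"F",o["ft_force"].round(1),"w",round(o["width"]*1e3,1))
    print("shift mm",(R.inv().apply(np.array(p)-o["position"])*1e3).round(1),"rotvec",(R.inv()*T).as_rotvec().round(3),
     "world d",(np.array(p)*1e3-o["position"]*1e3).round(1))
E
python3 - <<'E'
from m import *
for n in("top","scene"): slot(dict(np.load(n+"0.npz")))
delta([.5115,.1652,.16],170)
E
```

```text
head 474.21881103515625 -71.28398895263672 28.619089126586914 slot 286 [ 0.47425936 -0.07136098  0.124     ] 155.3 (array([473. , -76.2]), array([29.8, 47.4], dtype=float32), np.float32(164.9))
head 477.5150451660156 -72.46524810791016 31.08796501159668 slot 574 [ 0.4781123  -0.07238997  0.124     ] 74.7 (array([477.4, -72.3]), array([46.4, 47.1], dtype=float32), np.float32(106.0))
t 0.1 pos [ 192.  -514.9  204.4] rot [-1.7989e+02 -1.0000e-02  2.0440e+01] F [ 0.6 -1.   0.2] w 94.0
shift mm [ 536.9 -525.6   45.5] rotvec [-0.    -0.003 -2.61 ] world d [319.5 680.1 -44.4]
```

```bash
python3 -m pendant '[44,-43,0,0,0,0,44, 44,-43,0,0,0,0,44, 44,-43,0,0,0,0,44, 44,-43,0,0,0,0,44, 44,-43,0,0,0,0,44, 44,-43,0,0,0,0,44, 44,-43,0,0,0,0,44, 44,-43,0,0,0,0,44, 44,-43,0,0,0,0,44, 44,-43,0,0,0,0,44, 44,-43,0,0,0,0,44, 0,0,0,0,0,-0.18,44]' 25
python3 -m pendant '[0,0,0,0,0,-0.18,44, 0,0,0,0,0,-0.18,44, 0,0,0,0,0,-0.18,44, 0,0,0,0,0,-0.18,44, 0,0,0,0,0,-0.18,44, 0,0,0,0,0,-0.18,44, 0,0,0,0,0,-0.18,44, 0,0,0,0,0,-0.18,44, 0,0,0,0,0,-0.18,44, 0,0,0,0,0,-0.18,44, 0,0,0,0,0,-0.18,44, 0,0,0,0,0,-0.18,44]'
python3 -c "
from m import *
delta([.5115,.1652,.16],170)"
```

```text
time_s: 1.6
position: [0.4807, 0.1007, 0.204]
tool_rot: [-179.9, 0.1, 31.4]
ft_force: [0.7, -0.8, -0.4]
width: 0.044
time_s: 3.1
position: [0.4801, 0.0969, 0.2048]
tool_rot: [-180.0, -0.1, 154.9]
ft_force: [-0.1, -0.5, 0.2]
width: 0.044
t 3.1 pos [480.1  96.9 204.8] rot [-1.7996e+02 -6.0000e-02  1.5486e+02] F [-0.1 -0.5  0.2] w 44.0
shift mm [ 0.5 75.3 44.8] rotvec [-0.001 -0.001 -0.264] world d [ 31.4  68.3 -44.8]
```

```bash
python3 -m pendant '[0,38,5,0,0,0,44, 0,37,5,0,0,0,44, 0,0,10,0,0,-0.13,44, 0,0,5,0,0,-0.13,44, 0,0,0,0,0,0,44]'
python3 - <<'E'
from m import *
delta([.5115,.1652,.077],170)
o=manip.get_obs(); c=cap("wrist"); M=c["mount"]; R=Ro.from_euler('xyz',o["tool_rot"],degrees=True).as_matrix()
Rw=R@M[:3,:3]; tw=R@M[:3,3]+o["position"]; c["R"]=Rw.T; c["t"]=-Rw.T@tw
save(c,"w1.png"); measure(c)
c=cap("top"); measure(c)
E
```

```text
time_s: 3.72
position: [0.5121, 0.1646, 0.1792]
tool_rot: [-179.9, -0.1, 169.3]
ft_force: [-0.1, 0.1, -0.6]
width: 0.0438
t 3.725 pos [512.1 164.6 179.2] rot [-1.7994e+02 -1.3000e-01  1.6934e+02] F [-0.1  0.1 -0.6] w 43.8
shift mm [  0.5   0.6 102.2] rotvec [-0.001 -0.002 -0.012] world d [  -0.6    0.6 -102.2]
red 2331 px [321. 252.] z -0.001 0.1059 0.1089 (array([512., 166.]), array([15.9, 63.2], dtype=float32), np.float32(169.5)) pca 170.1
red 65 px [427. 267.] z 0.0952 0.0978 0.1002 (array([ 472.3, -137.6]), array([ 4.7, 29.9], dtype=float32), np.float32(90.6)) pca 89.3
brass 791 473.7161865234375 -71.73175048828125 28.62920570373535 0.12282780803504441
slot px 251
dark 263 [ 0.47387452 -0.07255877  0.09707137] pca 147.6 deep (np.float64(156.0), array([ 0.47272567, -0.07375806,  0.10436278]))
```

View pics/w1.png

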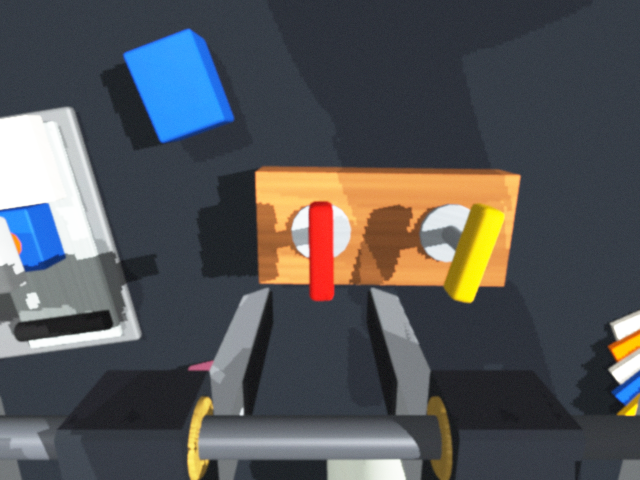

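The wrist view shows the red bar at (321,252), lined up between the fingers, with the yellow one well clear at (473,253). Its measured centre (512,166), top at 106 and yaw 170 match the driver. I'll go down and grip.

```bash
python3 -m pendant '[0,1,25,0,0,-0.01,44, 0,0,25,0,0,0,44, 0,0,25,0,0,0,44, 0,0,15,0,0,0,44, 0,0,12,0,0,0,44, 0,0,0,0,0,0,44]'
python3 -c "
from m import *
delta([.512,.1655,.077],170)"
python3 -m pendant '[0,0,0,0,0,0,10, 0,0,0,0,0,0,10, 0,0,0,0,0,0,10, 0,0,0,0,0,0,10]' 30
```

```text
time_s: 4.58
position: [0.5125, 0.1654, 0.0779]
tool_rot: [-180.0, -0.1, 170.0]
ft_force: [-0.0, 0.2, -0.7]
width: 0.0441
t 4.575 pos [512.5 165.4  77.9] rot [-1.7997e+02 -6.0000e-02  1.6996e+02] F [-0.   0.2 -0.7] w 44.1
shift mm [ 0.5 -0.   0.9] rotvec [-0.001 -0.001 -0.001] world d [-0.5  0.1 -0.9]
time_s: 5.08
position: [0.5132, 0.1655, 0.079]
tool_rot: [180.0, 0.1, 170.0]
ft_force: [-0.3, -0.3, 1.4]
width: 0.0155
```

```bash
python3 -m pendant '[0,0,-15,0,0,0,10, 0,0,-20,0,0,0,10, 0,0,-25,0,0,0,10, 0,0,-30,0,0,0,10, 0,0,-30,0,0,0,10, 0,0,-15,0,0,0,10, 0,0,0,0,0,0.1,10, 0,0,0,0,0,0.1,10, 0,0,0,0,0,0.11,10]'
python3 - <<'E'
from m import *
delta([.4740,-.0717,.212],152)
c=cap("top"); save(c,"t2.png",(120,150,480,350),2.2); slot(c)
E
```

```text
time_s: 6.2
position: [0.5125, 0.1655, 0.2129]
tool_rot: [-179.9, -0.1, 152.0]
ft_force: [-0.3, -0.3, -1.8]
width: 0.0153
t 6.2 pos [512.5 165.5 212.9] rot [-1.7995e+02 -6.0000e-02  1.5202e+02] F [-0.3 -0.3 -1.8] w 15.3
shift mm [ -77.3 -227.5    1.1] rotvec [-0.001 -0.001  0.   ] world d [ -38.5 -237.2   -0.9]
head 473.4043273925781 -71.359375 28.518571853637695 slot 289 [ 0.4737658  -0.07107819  0.124     ] 155.1 (array([475.5, -67.3]), array([22.4, 47.4], dtype=float32), np.float32(155.4))
```

View pics/t2.png

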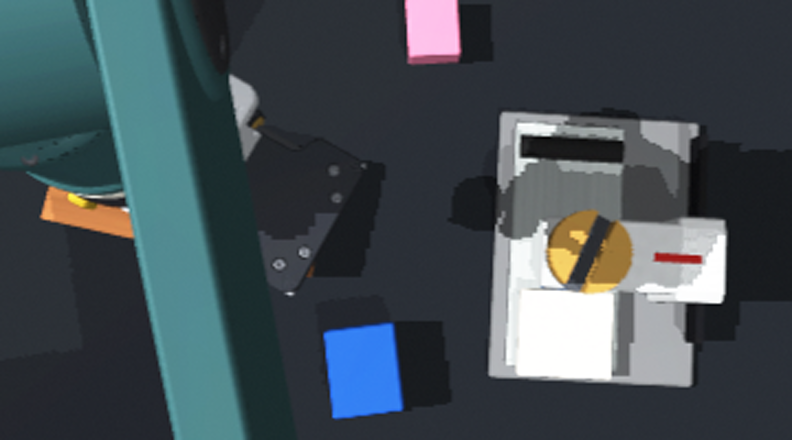

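```bash
python3 -m pendant '[-15,-45,0,0,0,0,10, -15,-45,0,0,0,0,10, -15,-45,0,0,0,0,10, -16,-46,0,0,0,0,10, -16,-46,0,0,0,-0.03,10, 0,0,0,0,0,0,10, 0,0,0,0,0,0,10]'
python3 - <<'E'
from m import *
delta([.4740,-.0717,.202],154)
o=manip.get_obs(); c=cap("wrist"); M=c["mount"]; R=Ro.from_euler('xyz',o["tool_rot"],degrees=True).as_matrix()
Rw=R@M[:3,:3]; tw=R@M[:3,3]+o["position"]; c["R"]=Rw.T; c["t"]=-Rw.T@tw
save(c,"w3.png"); measure(c); slot(c)
np.savez("w3.npz",**c)
c=cap("scene"); save(c,"s3.png",(100,130,340,330),3)
E
```

```text
time_s: 7.12
position: [0.4751, -0.0707, 0.2132]
tool_rot: [180.0, -0.0, 154.0]
ft_force: [0.3, 1.0, -1.6]
width: 0.0157
t 7.125 pos [475.1 -70.7 213.2] rot [ 1.7997e+02 -5.0000e-02  1.5396e+02] F [ 0.3  1.  -1.6] w 15.7
shift mm [ 0.5 -1.3 11.2] rotvec [ 0.001 -0.001 -0.001] world d [ -1.1  -1.  -11.2]
red 5649 px [320. 318.] z 0.2212 0.2403 0.2431 (array([474.2, -69.1]), array([16.4, 64.1], dtype=float32), np.float32(153.9)) pca 154.0
red 257 px [237. 275.] z 0.0976 0.0992 0.1008 (array([ 473.5, -138.1]), array([ 5.3, 33. ], dtype=float32), np.float32(88.7)) pca 87.9
brass 1641 475.02655029296875 -71.8131332397461 28.118059158325195 0.12434433537552499
slot px 489
dark 14636 [ 0.46963164 -0.06766434  0.24077244] pca 58.1 deep (np.float64(155.0), array([ 0.4630093 , -0.06654417,  0.10471866]))
head 474.75762939453125 -71.56150817871094 28.242639541625977 slot 2894 [ 0.47769199 -0.07251828  0.124     ] 150.7 (array([476. , -74.1]), array([42.4, 46.4], dtype=float32), np.float32(10.1))
```

View pics/w3.png

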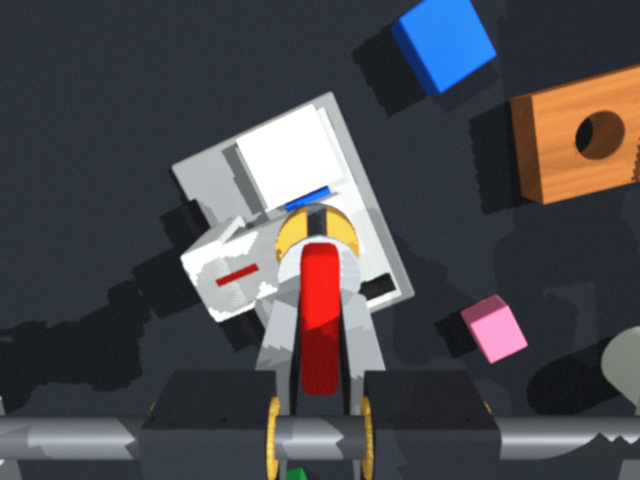

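View pics/s3.png

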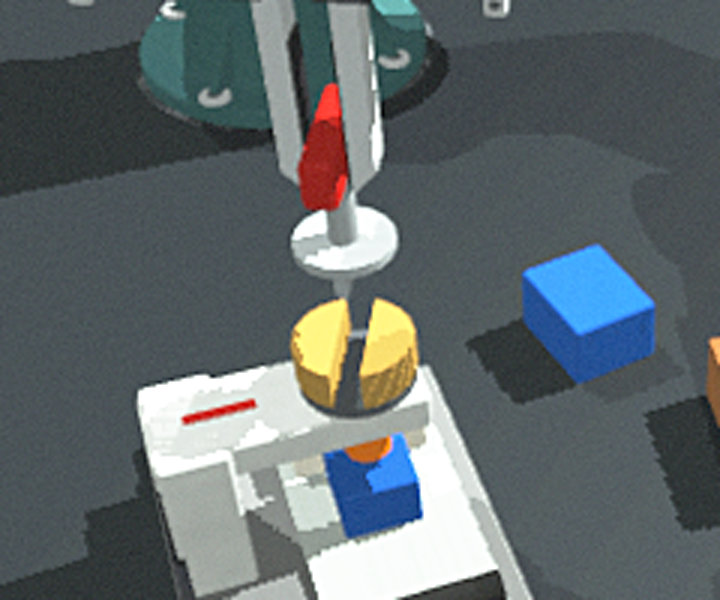

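The wrist view shows the slot at (317,222), parallel to the red bar at (320,318). The scene view shows the blade right over the slot and the blue block under the pad. The head centre from the wrist, (474.7,-71.7), agrees with the top camera to 1 mm, so I'm lowering the driver.

```bash
python3 -m pendant '[0,-1.2,12,0,0,0,10, 0,0,12,0,0,0,10, 0,0,8,0,0,0,10, 0,0,6,0,0,0,10, 0,0,5,0,0,0,10, 0,0,0,0,0,0,10]'
python3 -m pendant '[0,0,4,0,0,0,10, 0,0,3,0,0,0,10, 0,0,0,0,0,0,10]'
python3 - <<'E'
from m import *
delta([.4746,-.0717,.162],154)
c=cap("scene"); save(c,"s4.png",(100,130,340,330),3)
E
```

```text
time_s: 7.98
position: [0.4745, -0.0723, 0.1701]
tool_rot: [-180.0, -0.0, 153.9]
ft_force: [-0.3, 0.7, -1.6]
width: 0.0157
time_s: 8.35
position: [0.4746, -0.0722, 0.1633]
tool_rot: [-180.0, -0.0, 153.9]
ft_force: [-0.1, 0.3, -1.2]
width: 0.0161
t 8.35 pos [474.6 -72.2 163.3] rot [-1.8000e+02 -1.0000e-02  1.5394e+02] F [-0.1  0.3 -1.2] w 16.1
shift mm [0.2 0.5 1.3] rotvec [-0.    -0.    -0.001] world d [ 0.   0.5 -1.3]
```

View pics/s4.png

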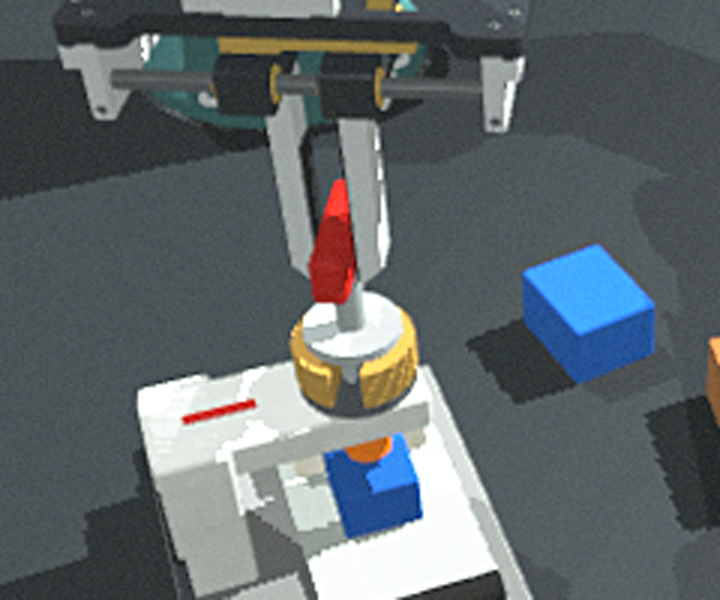

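The flange is on the brass head (about 1 mm of gap at most), the blade is in the slot, and the block hasn't moved. I'm turning clockwise toward the red line.

```bash
python3 -m pendant '[0,0,0,0,0,0.12,10, 0,0,0,0,0,0.12,10, 0,0,0,0,0,0.12,10, 0,0,0,0,0,0.12,10, 0,0,0,0,0,0.12,10, 0,0,0,0,0,0.12,10, 0,0,0,0,0,0.12,10, 0,0,0,0,0,0.12,10, 0,0,0,0,0,0.12,10, 0,0,0,0,0,0.06,10, 0,0,0,0,0,0,10]'
python3 - <<'E'
from m import *
delta([.4746,-.0717,.162],89)
print(manip.get_obs()["ft_torque"])
c=cap("scene"); save(c,"s5.png",(100,130,340,330),3)
o=manip.get_obs(); c=cap("wrist"); M=c["mount"]; R=Ro.from_euler('xyz',o["tool_rot"],degrees=True).as_matrix()
Rw=R@M[:3,:3]; tw=R@M[:3,3]+o["position"]; c["R"]=Rw.T; c["t"]=-Rw.T@tw
save(c,"w5.png"); measure(c)
E
```

```text
time_s: 9.78
position: [0.4748, -0.0721, 0.1636]
tool_rot: [180.0, -0.0, 88.7]
ft_force: [-0.1, 0.7, -0.3]
width: 0.0157
t 9.775 pos [474.8 -72.1 163.6] rot [ 1.7998e+02 -1.0000e-02  8.8680e+01] F [-0.1  0.7 -0.3] w 15.7
shift mm [ 0.4 -0.2  1.6] rotvec [ 0.    -0.    -0.006] world d [-0.2  0.4 -1.6]
[ 0.04897247 -0.1136894   0.04078588]
red 5561 px [320. 318.] z 0.1712 0.1906 0.1928 (array([475.7, -69.2]), array([16. , 63.4], dtype=float32), np.float32(88.9)) pca 88.8
brass 1400 475.979248046875 -71.75031280517578 28.54726219177246 0.12419341019756835
slot px 111
dark 14514 [ 0.47578019 -0.06487186  0.19336581] pca 178.6 deep (np.float64(11.6), array([ 0.47094614, -0.05218653,  0.10442562]))
```

View pics/s5.png

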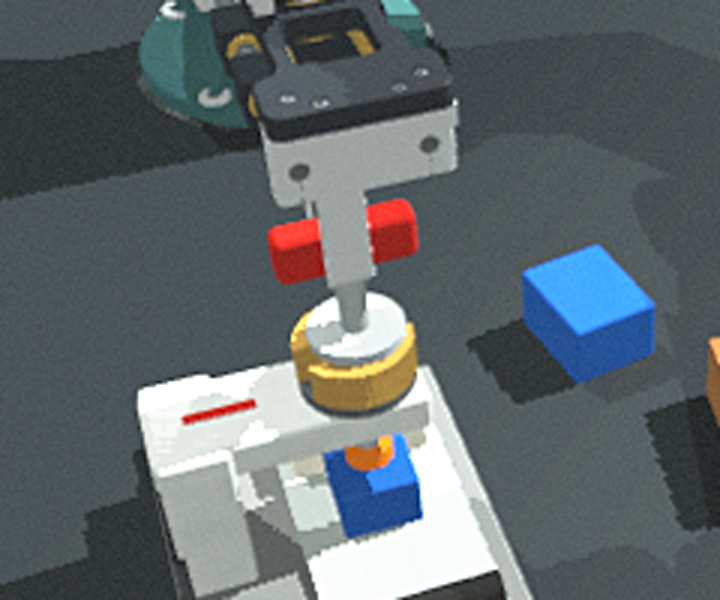

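View pics/w5.png

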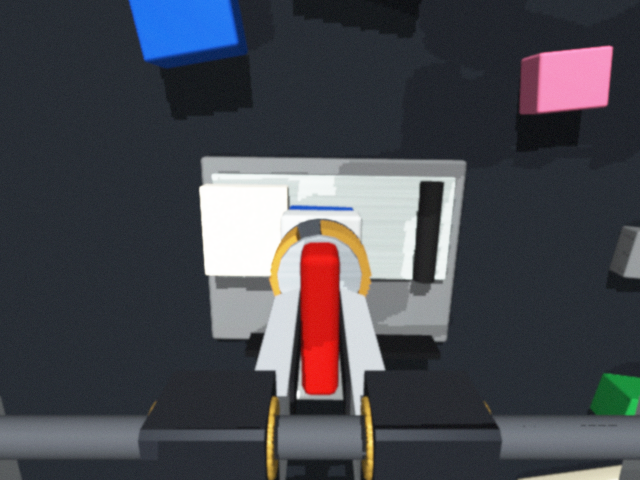

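The bar is in line with the red line. The slot end at wrist (310,228), against the head centre at about (320,268), lags by about 14°, as the play predicts, so the screw is near 1.2 rad. I'll add about 7° to reach the middle of the window.

```bash
python3 -m pendant '[0,0,0,0,0,0.06,10, 0,0,0,0,0,0.06,10, 0,0,0,0,0,0,10, 0,0,0,0,0,0,10]'
python3 - <<'E'
from m import *
o=manip.get_obs(); c=cap("wrist"); M=c["mount"]; R=Ro.from_euler('xyz',o["tool_rot"],degrees=True).as_matrix()
Rw=R@M[:3,:3]; tw=R@M[:3,3]+o["position"]; c["R"]=Rw.T; c["t"]=-Rw.T@tw
save(c,"w6.png",(220,180,420,330),4)
P=plane(c,.124)
for (u,v) in[(301,232),(320,232),(310,228),(312,226)]: print(u,v,P[v,u], np.degrees(np.arctan2(P[v,u,1]+.0717,P[v,u,0]-.4746)))
E
```

```text
time_s: 10.38
position: [0.4748, -0.0721, 0.1636]
tool_rot: [180.0, -0.0, 81.8]
ft_force: [0.0, 0.7, -1.8]
width: 0.0162
301 232 [ 0.46948544 -0.04511554  0.124     ] 100.89001734701739
320 232 [ 0.47966461 -0.04658416  0.124     ] 78.59919518147211
310 228 [ 0.47463984 -0.04360217  0.124     ] 89.91875556133688
312 226 [ 0.4758725  -0.04265626  0.124     ] 87.49128473661614
```

View pics/w6.png

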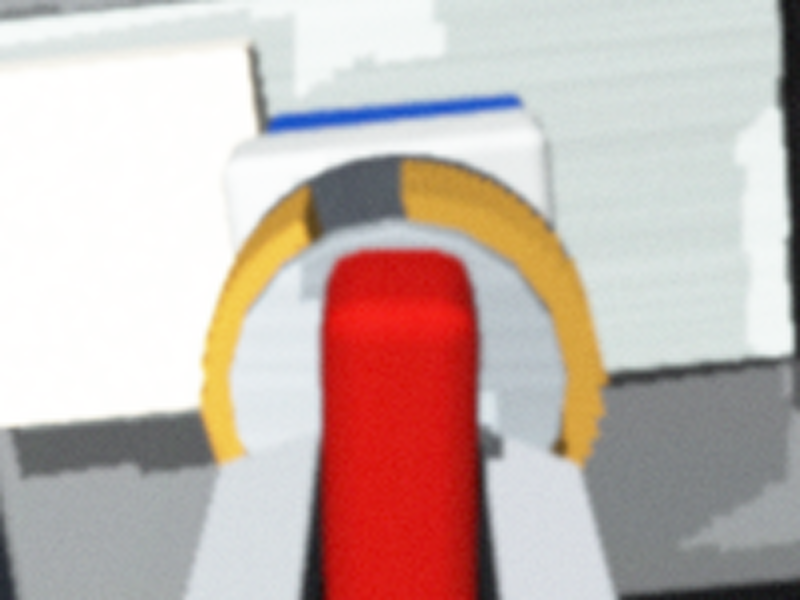

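Run:
```python
from m import *
o=manip.get_obs(); c=cap("wrist"); M=c["mount"]; R=Ro.from_euler('xyz',o["tool_rot"],degrees=True).as_matrix()
Rw=R@M[:3,:3]; tw=R@M[:3,3]+o["position"]; c["R"]=Rw.T; c["t"]=-Rw.T@tw
P=plane(c,.124)
for (u,v) in[(297,226),(320,219),(299,239),(320,234)]:
  q=P[v,u]; print(u,v,q, np.degrees(np.arctan2(q[1]+.0717,q[0]-.4746)),np.hypot(q[1]+.0717,q[0]-.4746))
W=world(c)
h=cv2.cvtColor(c["img"],cv2.COLOR_RGB2HSV)
br=(h[...,0]>14)&(h[...,0]<28)&(h[...,1]>90)&(abs(W[...,2]-.124)<.005)
Q=W[br][:,:2]*1e3
r=Q-[474.7,-71.7]; a=np.degrees(np.arctan2(r[:,1],r[:,0])); rr=np.hypot(*r.T)
k=(rr>22)&(rr<28); hh,e=np.histogram(a[k],np.arange(40,150,4)); print(list(zip(e.astype(int),hh)))
```

```text
297 226 [ 0.46788588 -0.04151567  0.124     ] 102.54055284876908 0.030922053630383476
320 219 [ 0.48070664 -0.0394605   0.124     ] 79.27439398486699 0.03281274292403819
299 239 [ 0.46781086 -0.04886653  0.124     ] 106.55894579811363 0.02382141397314871
320 234 [ 0.4795188  -0.04771179  0.124     ] 78.41207672588145 0.02448732068881235
[(np.int64(40), np.int64(21)), (np.int64(44), np.int64(21)), (np.int64(48), np.int64(21)), (np.int64(52), np.int64(24)), (np.int64(56), np.int64(22)), (np.int64(60), np.int64(20)), (np.int64(64), np.int64(23)), (np.int64(68), np.int64(26)), (np.int64(72), np.int64(28)), (np.int64(76), np.int64(11)), (np.int64(80), np.int64(0)), (np.int64(84), np.int64(0)), (np.int64(88), np.int64(0)), (np.int64(92), np.int64(0)), (np.int64(96), np.int64(0)), (np.int64(100), np.int64(0)), (np.int64(104), np.int64(0)), (np.int64(108), np.int64(28)), (np.int64(112), np.int64(27)), (np.int64(116), np.int64(23)), (np.int64(120), np.int64(25)), (np.int64(124), np.int64(24)), (np.int64(128), np.int64(30)), (np.int64(132), np.int64(23)), (np.int64(136), np.int64(25)), (np.int64(140), np.int64(23)), (np.int64(144), np.int64(23))]
```

The slot opening spans 78° to 108°, so its axis is at about 93°. The red line is at 89°, which puts the screw at about 1.38 rad, well inside 1.05–1.63. I'll ease back slightly within the play, settle, release and retreat.

```bash
python3 -m pendant '[0,0,1,0,0,-0.06,10, 0,0,0,0,0,0,10, 0,0,0,0,0,0,18, 0,0,0,0,0,0,22, 0,0,0,0,0,0,30, 0,0,0,0,0,0,44, 0,0,0,0,0,0,44]' 10
python3 - <<'E'
from m import *
delta([.4746,-.0717,.25],85)
c=cap("scene"); save(c,"s7.png",(100,130,340,330),3)
E
```

```text
time_s: 11.35
position: [0.4747, -0.0722, 0.1625]
tool_rot: [180.0, 0.0, 85.2]
ft_force: [0.4, 0.1, 0.4]
width: 0.0434
t 11.35 pos [474.7 -72.2 162.5] rot [1.800e+02 1.000e-02 8.518e+01] F [0.4 0.1 0.4] w 43.4
shift mm [  0.5  -0.1 -87.5] rotvec [0.    0.    0.003] world d [-0.1  0.5 87.5]
```

View pics/s7.png

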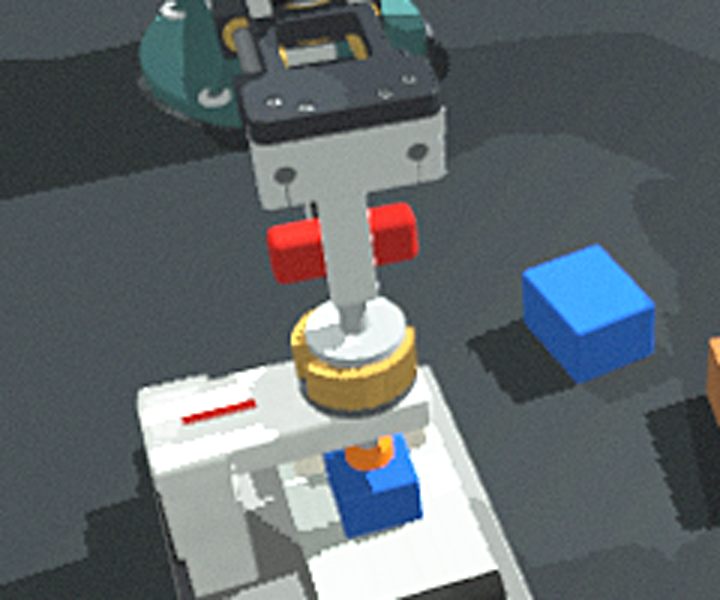

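The driver is upright with its flange on the head, and the pad is touching the block. Now I'll go up and away for a clear view.

```bash
python3 -m pendant '[0,0,-10,0,0,0,44, 0,0,-20,0,0,0,44, 0,0,-30,0,0,0,44, 0,0,-30,0,0,0,44, 0,40,-20,0,0,0,44, 0,50,0,0,0,0,44, 0,50,0,0,0,0,44, 0,0,0,0,0,0,44, 0,0,0,0,0,0,44]'
python3 - <<'E'
from m import *
delta([.4746,-.0717,.25],85)
c=cap("scene"); save(c,"s8.png",(100,130,340,330),3); measure(c)
c=cap("top"); save(c,"t8.png",(300,180,500,330),4); measure(c)
W=world(c)
fl=(abs(W[...,2]-.130)<.003)&(np.hypot(W[...,0]-.4746,W[...,1]+.0717)<.035); print(fl.sum(), W[fl].mean(0))
E
```

```text
time_s: 12.52
position: [0.6138, -0.0839, 0.2728]
tool_rot: [-180.0, 0.0, 85.2]
ft_force: [0.7, -0.2, -0.4]
width: 0.0442
t 12.525 pos [613.8 -83.9 272.8] rot [-1.7997e+02  1.0000e-02  8.5190e+01] F [ 0.7 -0.2 -0.4] w 44.2
shift mm [   0.5 -139.7   22.8] rotvec [-0.001  0.     0.003] world d [-139.2   12.2  -22.8]
red 573 px [205. 212.] z -0.001 0.1847 0.276 (array([590.4, -88.7]), array([0.5, 6.3], dtype=float32), np.float32(55.5)) pca 55.9
red 55 px [173. 267.] z 0.0977 0.0995 0.1012 (array([ 472.2, -137.7]), array([ 5.9, 32.4], dtype=float32), np.float32(89.0)) pca 88.3
brass 343 476.5270690917969 -73.73008728027344 29.075626373291016 0.12360962470935474
slot px 9
dark 1732 [ 0.48281879 -0.07645293  0.12137887] pca 66.9 deep False
red 176 px [379. 260.] z 0.1739 0.1882 0.56 (array([453.1,  11. ]), array([0.3, 2.3], dtype=float32), np.float32(168.1)) pca 165.6
brass 139 473.96490478515625 -70.53152465820312 27.836097717285156 0.1226123215539443
slot px 8
dark 4051 [ 0.46579453 -0.07894858  0.56339971] pca 108.9 deep False
178 [ 0.46888236 -0.06085572  0.12898891]
```

View pics/s8.png

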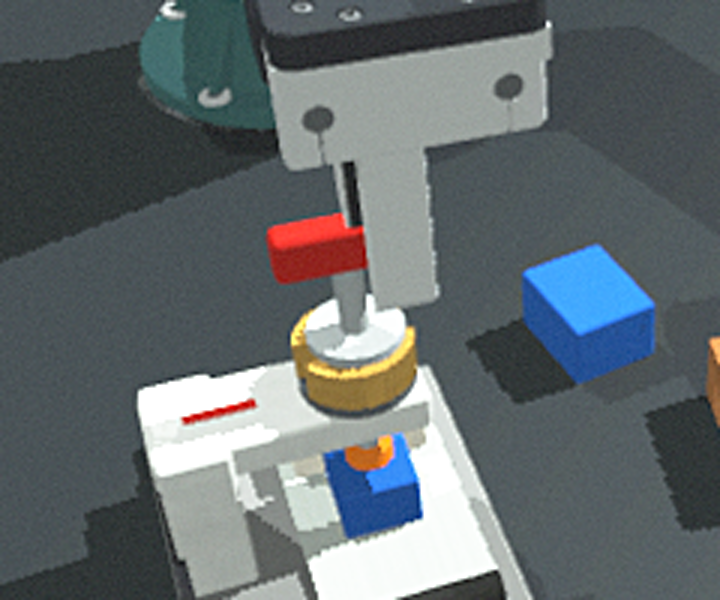

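View pics/t8.png

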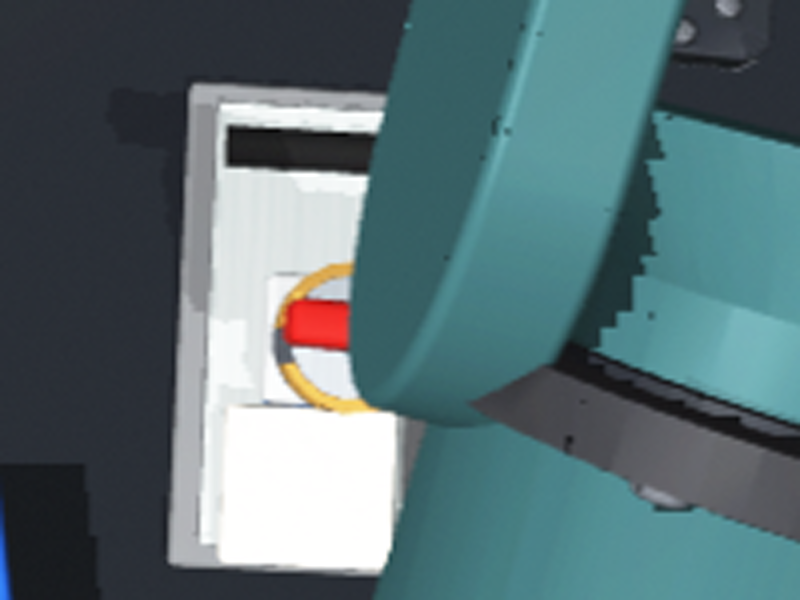

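Both views are partly blocked by the arm, so I'll step aside.

```bash
python3 -m pendant '[50,0,0,0,0,0,44, 50,0,0,0,0,0,44, 50,0,0,0,0,0,44, 50,0,0,0,0,0,44, 50,0,0,0,0,0,44, 0,0,0,0,0,0,44, 0,0,0,0,0,0,44]'
python3 - <<'E'
from m import *
c=cap("scene"); save(c,"s9.png",(100,130,340,330),3); measure(c)
W=world(c); h=cv2.cvtColor(c["img"],cv2.COLOR_RGB2HSV)
b=(h[...,0]>100)&(h[...,0]<125)&(h[...,1]>150)&(abs(W[...,0]-.4746)<.06)&(abs(W[...,1]+.0717)<.06)&(W[...,2]>.018)
P=W[b]*1e3; print("block",b.sum(),P.min(0),P.max(0))
c=cap("top"); save(c,"t9.png",(300,180,500,330),4); measure(c)
W=world(c); h=cv2.cvtColor(c["img"],cv2.COLOR_RGB2HSV)
br=(h[...,0]>14)&(h[...,0]<28)&(h[...,1]>90)&(abs(W[...,2]-.124)<.006)
r=W[br][:,:2]*1e3-[474.3,-71.7]; a=np.degrees(np.arctan2(r[:,1],r[:,0])); rr=np.hypot(*r.T)
k=(rr>22)&(rr<29); hh,e=np.histogram(a[k],np.arange(-180,181,5)); print([(int(x)) for x,y in zip(e,hh) if y==0])
E
```

```text
time_s: 13.5
position: [0.6345, 0.1646, 0.2739]
tool_rot: [179.9, 0.0, 85.2]
ft_force: [0.0, 0.4, -0.2]
width: 0.0442
red 937 px [214. 210.] z -0.0013 0.1845 0.1929 (array([476.5, -71. ]), array([16.4, 63.1], dtype=float32), np.float32(85.5)) pca 85.2
red 55 px [173. 267.] z 0.098 0.0996 0.1017 (array([ 472.6, -137.7]), array([ 6.7, 32.4], dtype=float32), np.float32(89.7)) pca 88.7
brass 350 476.42230224609375 -73.40338897705078 28.935998916625977 0.12313662638487557
slot px 8
dark 1946 [ 0.48227881 -0.07408274  0.12806768] pca 81.3 deep False
block 634 [450.15492192 -94.44368866  18.88274034] [503.04092393 -48.50899226  49.33417777]
red 607 px [398. 262.] z 0.0943 0.1881 0.1914 (array([474. , -69.5]), array([16., 63.], dtype=float32), np.float32(85.4)) pca 85.3
brass 258 473.88299560546875 -71.84451293945312 28.46746253967285 0.12280147946291062
slot px 3
dark 855 [ 0.47204523 -0.07006275  0.15524383] pca 88.1 deep False
[-105, -100, -95, -90, -85, -80, -75, -70, 65, 80, 85, 90, 95, 100, 105]
```

View pics/s9.png

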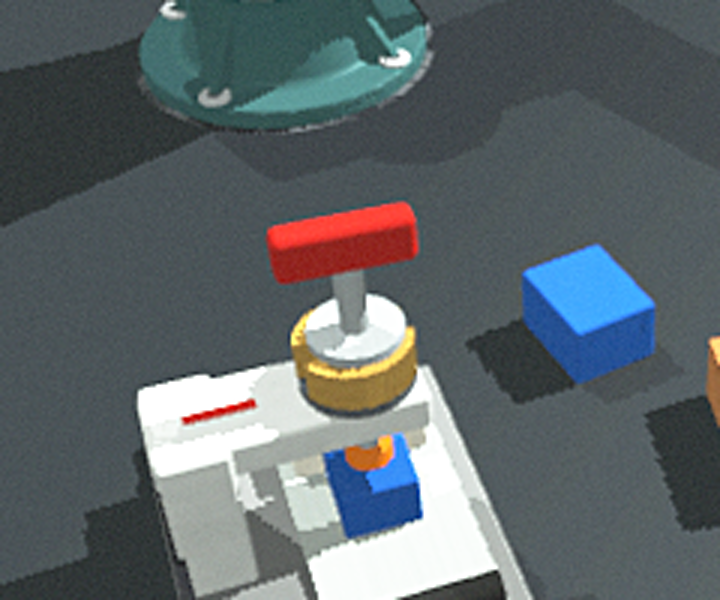

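View pics/t9.png

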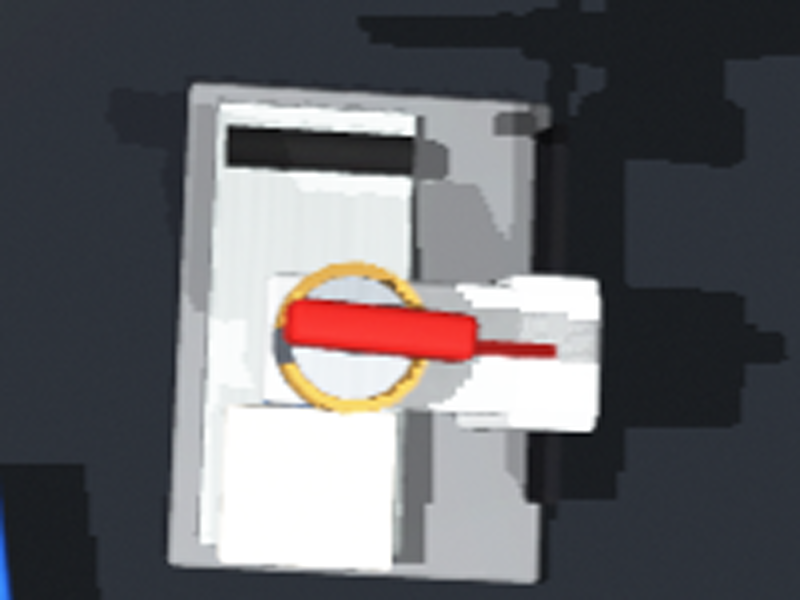

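```bash
python3 -c "
from plant import manip
print(manip.close_job())"
```

```text
the job is handed in; nothing more can be done
None
```

I took the red driver from the rack, seated it in the brass stop screw's slot and turned the screw clockwise until the pad just drags on the block. I then released the driver, moved the arm clear and handed the job in at about 13.6 s. No verdict was reported.

Last checks before handing in:
- **Driver:** it stands in the slot. The bar's top is at about 190 mm, the fully seated height, within about 3 mm of the screw's axis. It looks upright in both pictures.
- **Screw:** the slot's axis is at about 93–95° and the red line at about 89°. That puts the screw at about 1.35–1.38 rad, inside the 1.05–1.63 window.
- **Block:** the blue setting block is flat under the pad, centred within about 2 mm of the axis.

The bar ended about 4° past the red line while the slot is about 4–6° short of it, which fits the driver's play in the slot. The two cameras differ by 1.5–3 mm on the driver's position, about what their calibration allows. No check failed.

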